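# Release the mill's sample drawer with the latch rod

## Task

Open the drawer of the bench mill so that it can be emptied: take the thin steel release rod with the black handle from the wooden tool rack, push it straight down through the small access hole in the mill's deck and feel for the hidden spring latch, pressing gently (well under 20 N, the latch bends if it is rammed against its stop) until it lets go and the drawer springs out a little. Hang the rod back in its own place in the rack, and draw the drawer out as far as it goes. Do not disturb the other things.

Things in the scene. Friction and masses are not known exactly. Their poses are not given: they have to be found in the camera images.
- mill: bench mill, fixed: grey housing 320 mm deep (x) by 250 mm wide (y), its flat deck 125 mm above the table. Origin on the table under its centre; its -x axis points out of the drawer front, z up. The grinding head with its hopper stands on the deck's rear half (x above 10 mm), up to 350 mm above the table. The access hole is in the deck's corner at x -105, y -95 mm.
- hole (a point): access hole in the mill's deck, in a square steel plate of 34 mm: a vertical round hole 10 mm wide with a 2 mm chamfer through a deck 6 mm thick, the housing hollow below. Point at the hole's centre on the deck's upper face. Axes as the mill's: its drawer front lies 55 mm towards -x, its side wall 30 mm towards -y.
- latch_well (a point): point on the access hole's axis 40 mm below its mouth. The hidden latch's push plate (24 x 22 mm) lies near it, set differently on every machine: a rod's end meets it 29 to 49 mm below the mouth; it then resists with about 4 N rising to 9 N, lets the drawer go after about 7 mm of travel and comes to a solid stop after 10 mm. It springs back when the rod leaves.
- handle (a point): drawer's handle: a dark level steel bar 10 mm thick, 110 mm long (y), its centre 40 mm off the drawer's aluminium front and 88 mm above the table; point at the middle of the bar, moves with the drawer. Its -x axis points the way the drawer opens. The drawer's front is 180 mm wide, its upper edge 109 mm above the table.
- drawer (a joint): how far the drawer is out, m: 0 shut, 0.100 fully out at its stop. Held shut by the latch (do not force it); when the latch lets go a spring ejector pushes it out to about 0.03. Drawing it on takes about 2 N; it stays where it is left.
- rod_grip (a point): centre of the release rod's straight black round handle, 16 mm thick, 60 mm tall. The rod (about 80 g) hangs upright (z up) in one of the rack's three holes: below the handle a steel collar 24 mm across, 4 mm thick, rests on the rack's upper board; below that a bare steel shank 6 mm thick, 90 mm long, with a round end.
- rod_tip (a point): lower end of the release rod's shank, 124 mm below the centre of its handle.
- rack: fixed wooden tool rack, 190 mm long (its x axis), 70 mm wide, upper board 100 mm above the table, 8 mm thick, with three round holes 14 mm wide at x = -57, 0 and 57 mm, which hold the rod, a trier and a brush in any order; origin under its centre on the table.
- trier_grip (a point): sampling trier in the rack: brass shank 9 mm thick, pear-shaped pale wooden handle 34 mm thick, 50 mm tall; point in the handle. Bystander
- brush_grip (a point): cleaning brush in the rack: dark bristles on a thin wire, flat dark wooden handle 30 x 12 mm, 38 mm tall; point in the handle. Bystander
- tin_mid (a point): steel sample tin, 74 mm across, 85 mm tall; its centre. Bystander
- bowl_mid (a point): white sample bowl, 104 mm across, 42 mm tall; its centre. Bystander
- jar_mid (a point): glass jar with a dark lid, 70 mm across, 90 mm tall; its centre. Bystander
- scoop_mid (a point): steel scoop lying down, bowl 75 x 50 x 30 mm with a flat handle to its own -x; centre of the bowl. Bystander
- funnel_mid (a point): brass funnel standing mouth down, 110 mm across, 85 mm tall; its centre. Bystander

How it is judged:
On the way:
1. with the rod's tip through the access hole (at least 15 mm below its mouth), the latch lets go and the drawer springs out more than 15 mm (value of joint drawer above 0.015 m and z of rod_tip in the frame of hole below -0.015 m and horizontal distance between rod_tip and hole below 0.012 m), for 0.1 s.
At the end, for the whole second after the job is handed in: the drawer is drawn out to its stop (at least 92 of its 100 mm) and at rest; the release rod hangs upright in its own hole of the rack with its collar down on the board (handle within 8 mm of where it was, tilted less than 0.1 rad) (value of joint drawer above 0.092 m and velocity of joint drawer between -0.02 and 0.02 m/s and distance of rod_grip from where it was at the start of the episode below 0.008 m and angle between rod_grip's own z axis and vertical below 0.1 rad); the robot touches nothing.
It fails at once if the release rod presses on the mill or its latch with more than 20 N (contact force between rod and mill above 20 N).
It fails at once if another tool or a bystander is moved more than 30 mm (distance of any of trier_grip, brush_grip, tin_mid, bowl_mid, jar_mid, scoop_mid, funnel_mid from where it was at the start of the episode above 0.03 m).
It also fails if it takes over 72 s, if anything falls off the work surface, if the arm or the gripper's body presses on something with over 40 N, if the wrist force passes 120 N, or if a joint passes its speed limit or range.

## Robot

A 7-joint arm with a two-finger parallel gripper is mounted at the origin on the work surface. World frame = base frame: x ahead of the robot, y to its left, z up, the work surface at z = 0. Lengths are in m, angles in rad, forces in N, time in s.
With the tool pointing down it reaches from about 0.35 to 0.9 m from the base axis. Payload 8.1 kg.
Tool frame: the origin (TCP) lies on the centre line of the jaws, within the pads' length; the fingertips stand 19 mm ahead of it and the grasp point (between the pads) is the TCP; z points along the fingers, y is the direction in which the jaws open and shut (so a half turn about z gives the same grasp; the last joint's range is limited). The gripper opens to 92 mm and grips with 3 to 60 N. Pads are 19 mm wide; open, the fingers measure 130 mm over their backs; the gripper's body (75 mm by 190 mm) begins 47 mm behind the grasp point.
Start: joints at [1.192, 0.434, 0.025, 1.573, -0.012, 1.134, -0.075], TCP at [0.17, -0.601, 0.246] pointing down, gripper open.
Joint ranges: [-2.62, 2.62], [-0.44, 2.09], [-1.27, 1.32], [0.08, 2.57], [-1.32, 4.46], [0.12, 2], [-2.74, 2.74]. Speed limits (rad/s): [2.22, 2.22, 3.01, 3.01, 3.14, 3.14, 3.14].

## Interface

Orientations are given as a rotation vector (axis times angle).
In Python, from cell import monitor, imaging, workorder, outline_of gives the robot as it stands.
- The arm moves only by the tool move_arm, never from a script. Its argument "series" is a list of rows, each a list of 6 numbers: the shift along the world's x, y, z in cm, then the turn, a rotation vector about the world's x, y, z in degrees. A call has 1 to 8 rows; each row shifts and turns the commanded pose from where the row before left it; what a row does not reach is not made up. A row lasts 1/10 s, in which the tool goes at most 50 mm and 8.59 degrees, less where a joint would pass 70% of its speed; a pose out of reach is approached as far as the arm can. A call with a gripper value outside its range is refused whole. "grip" is the opening, from 0 (shut) to 1 (fully open), set as the call begins (left out, the last holds). The fingers move at their own pace and stop on an object; "force" is the grip in N (left out, the last holds). Time passes only in rows, so rows that do not move let the fingers close. It gives the time, the measured TCP pose, the force and the opening at its end, in the units of the state.
- monitor.observe(): the state, without advancing time (a new reading comes with each control period).
- imaging.get_image(name): name is "side" or "top" or "wrist"; returns a dict with "color" (420x560x3 uint8, red, green, blue), "fx", "fy", "cx", "cy" (pixels), "dist_coeffs" ([k1, k2, p1, p2, k3] as OpenCV has them; the pictures are not rectified), "rvec" (rotation vector, rad) and "tvec" (3), from world to camera coordinates, as OpenCV has them; the wrist camera has in their place "mount" (4x4, takes a point from camera to tool coordinates, whose origin is the TCP and whose axes are the flange's). Camera axes: x right, y down, z forward; pixel columns grow to the right and rows downward; lengths in m; the calibration is good to about 2 mm. A picture is of the moment at which its call begins: read the wrist's pose just before it. There is no depth.
- workorder.sign_off(): hands the job in, once; it reports no verdict.
Trained networks look in the newest picture that a camera, given by its name, has taken for a name from the list of things; names that differ only in an ending like _2 or _b are one class to them, and where a whole thing is asked for, a point or a joint stands for the part that bears it (a point fixed in the world has none). Each returns a list of dicts, best first, with "p" (0 to 1); they miss things now and then, are a little off and sometimes report something else, mostly with a low value. They report only what shows in the picture. A call takes as long as a camera call.
- outline_of(camera, thing): "mask" (420x560 bool, what is visible of it) and "rect" ([left, top, width, height] in pixels, round what is visible of it).
The state is a dict: "clock": time; "joints": joint angles; "dq": joint speeds; "joint_efforts": joint torques, N m; "position": TCP position; "ee_rot": TCP orientation; "force": force on the tool from outside, world axes, zero at the start; "ft_torque": the same for the moment, N m; "width": opening from 0.0 (shut) to 1.0 (fully open).
Only numpy, scipy, OpenCV 4.12 (cv2) and the standard library are available. Lean on these libraries where they do the work, as an engineer would, in place of code of your own. Each camera call takes 0.05 s, during which the arm holds its last target. There are 200 camera calls.

## Working session

There is one attempt and no reset: what is moved stays moved. The work goes in short steps, Python scripts to look and compute and a tool call to move; the robot and the scene stay as the last step left them, time stands still between calls to the robot, and variables do not carry over. Pictures are saved under pics/ and viewed, about 8 in all and at most 12, crops included, and the job is handed in when it is done.

Besides the shell and the picture viewer there is one more tool, called after "Request:" in YAML: its name, and indented under it one key for each argument. move_arm: Moves the arm, as the interface text tells. Its arguments: {"type":"object","properties":{"series":{"type":"array"},"grip":{"type":"number"},"force":{"type":"number"}},"required":["series"]}

```bash
mkdir -p pics; ls; cat > h.py <<'E'
import numpy as np, cv2
from cell import monitor, imaging, workorder, outline_of
R=lambda v: cv2.Rodrigues(np.array(v,float))[0]
def cam(n):
    s=monitor.observe(); im=imaging.get_image(n)
    K=np.array([[im['fx'],0,im['cx']],[0,im['fy'],im['cy']],[0,0,1.]])
    if 'mount' in im:
        T=np.eye(4);T[:3,:3]=R(s['ee_rot']);T[:3,3]=s['position'];W=T@np.array(im['mount'])
        Rc=W[:3,:3].T; t=-Rc@W[:3,3]
    else: Rc=R(im['rvec']); t=np.array(im['tvec']).ravel()
    return dict(img=im['color'],K=K,D=np.array(im['dist_coeffs'],float),R=Rc,t=t)
def ray(c,uv):
    p=cv2.undistortPoints(np.array([[uv]],float),c['K'],c['D'])[0,0]
    return -c['R'].T@c['t'], c['R'].T@np.array([p[0],p[1],1])
def onz(c,uv,z):
    o,d=ray(c,uv); return o+d*(z-o[2])/d[2]
def proj(c,P):
    return cv2.projectPoints(np.array(P,float).reshape(-1,3),cv2.Rodrigues(c['R'])[0],c['t'],c['K'],c['D'])[0].reshape(-1,2)
def save(c,n,crop=None,k=1):
    a=c['img'][:,:,::-1]
    if crop: x,y,w,h=crop; a=a[y:y+h,x:x+w]
    cv2.imwrite('pics/'+n,cv2.resize(a,None,fx=k,fy=k,interpolation=cv2.INTER_CUBIC))
def tri(c1,u1,c2,u2):
    o1,d1=ray(c1,u1);o2,d2=ray(c2,u2)
    s=np.linalg.lstsq(np.c_[d1,-d2],o2-o1,rcond=None)[0]
    return (o1+d1*s[0]+o2+d2*s[1])/2, np.linalg.norm(o1+d1*s[0]-o2-d2*s[1])
E
python3 - <<'E'
from h import *
np.set_printoptions(precision=3,suppress=True)
s=monitor.observe();print(s)
cs={}
for n in ['top','side']:
    c=cs[n]=cam(n); save(c,n+'0.png'); print(n,-c['R'].T@c['t'],c['R'][2])
    for t in ['mill','rack','rod_grip','trier_grip','brush_grip','handle','tin_mid','bowl_mid','jar_mid','scoop_mid','funnel_mid']:
        print(t,[(round(r['p'],2),r['rect']) for r in outline_of(n,t)[:2]])
a=np.hstack([cs['top']['img'],cs['side']['img']])[:,:,::-1]
E
```

```text
pics
{'clock': 0.0, 'joints': array([ 1.192,  0.435,  0.025,  1.574, -0.012,  1.134, -0.075]), 'dq': array([ 0.001, -0.   ,  0.001, -0.001, -0.   , -0.001, -0.002]), 'joint_efforts': array([ -0.   , -66.785,   0.986, -31.446,  -0.06 ,   0.043,   0.   ]), 'position': array([ 0.17 , -0.601,  0.245]), 'ee_rot': array([-3.11 , -0.431,  0.001]), 'force': array([-1.102,  0.078, -0.253]), 'ft_torque': array([-0.029, -0.078,  0.013]), 'width': 1.000629350063124}
top [ 0.48  -0.126  1.271] [ 0.047  0.013 -0.999]
mill [(0.84, [52.6, 151.7, 174.0, 99.8])]
rack [(0.66, [326.0, 199.4, 40.1, 66.8])]
rod_grip [(0.68, [315.9, 138.2, 60.4, 21.6]), (0.53, [345.5, 227.9, 8.7, 9.6])]
trier_grip [(0.69, [352.6, 246.5, 12.4, 12.2])]
brush_grip [(0.4, [341.4, 207.1, 9.0, 10.7])]
handle [(0.8, [199.2, 189.8, 29.0, 60.8])]
tin_mid [(0.76, [276.4, 247.8, 22.2, 30.8])]
bowl_mid []
jar_mid [(0.82, [359.6, 147.5, 27.9, 27.5])]
scoop_mid [(0.55, [317.8, 137.7, 54.5, 23.5])]
funnel_mid [(0.55, [388.2, 195.4, 35.1, 34.7])]
side [ 0.464 -1.038  0.815] [ 0.059  0.784 -0.618]
mill [(0.91, [226.5, 46.8, 89.6, 148.1])]
rack [(0.66, [203.5, 249.4, 90.5, 72.6])]
rod_grip [(0.83, [245.8, 242.0, 9.2, 51.2])]
trier_grip [(0.62, [217.3, 250.9, 16.2, 55.7])]
brush_grip [(0.57, [266.2, 246.1, 17.3, 44.3])]
handle [(0.73, [204.4, 252.4, 92.7, 67.7]), (0.68, [230.3, 161.9, 62.6, 31.7])]
tin_mid [(0.83, [202.6, 216.1, 28.2, 42.5])]
bowl_mid [(0.9, [342.6, 212.2, 38.2, 32.7])]
jar_mid [(0.85, [330.5, 286.2, 38.9, 47.1]), (0.58, [246.8, 243.9, 10.8, 50.8])]
scoop_mid [(0.66, [269.1, 245.6, 16.7, 45.3]), (0.6, [340.7, 262.4, 41.2, 50.7])]
funnel_mid [(0.85, [257.0, 341.2, 53.6, 53.2])]
```

```bash
python3 - <<'E'
import cv2
a=cv2.imread('pics/top0.png')[110:290,30:450];b=cv2.imread('pics/side0.png')[20:420,150:450]
cv2.imwrite('pics/t.png',cv2.resize(a,None,fx=1.9,fy=1.9,interpolation=2));cv2.imwrite('pics/s.png',cv2.resize(b,None,fx=1.5,fy=1.5,interpolation=2))
E
```

```text
(no output)
```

View pics/t.png

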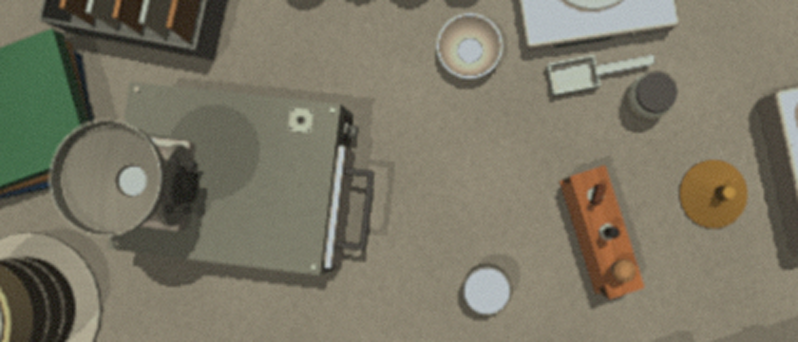

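View pics/s.png

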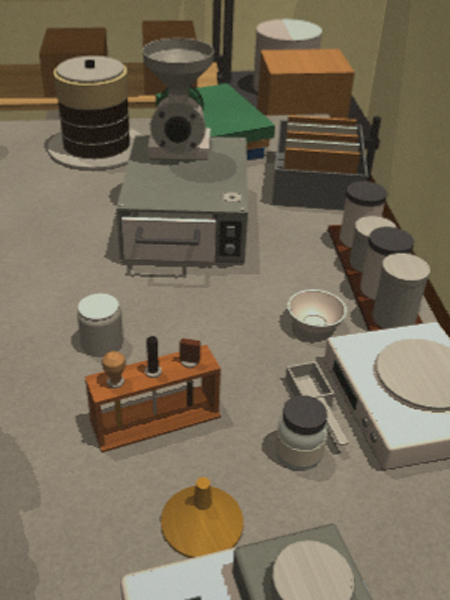

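The pictures show the mill with its drawer facing −y and the hole plate at top px (188,173). The rod is in the middle rack hole at about (350,232), between the trier and the brush.

```bash
python3 - <<'E'
from h import *
np.set_printoptions(precision=4,suppress=True)
f=lambda x,y:(30+(x-.45)/1.9,110+(y-.45)/1.9)
c=cam('top'); d=cam('side'); g=lambda x,y:(150+x/1.5,20+y/1.5)
print('hole',onz(c,f(300,120),.125), onz(d,g(232,197),.125), tri(c,f(300,120),d,g(232,197)))
print('deck front corners',onz(c,f(345,107),.125),onz(c,f(325,270),.125), 'back',onz(c,f(130,85),.125))
print('handle', onz(c,f(372,172),.088),onz(c,f(364,250),.088))
rt=outline_of('top','rod_grip');rs=outline_of('side','rod_grip')
print([(r['p'],r['rect']) for r in rt+rs])
print('rod',onz(c,(350,232.7),.14), tri(c,(350.5,232.2),d,g(152,341)))
print('trier',onz(c,f(622,268),.14),'brush',onz(c,f(596,193),.14))
print('rack corners',[onz(c,f(*p),.1) for p in [(563,180),(605,168),(642,287),(606,298)]])
w=cam('wrist');save(w,'w0.png'); print('wristcam',-w['R'].T@w['t'],w['R'][2])
print('rackproj',proj(w,[[.45,-.25,.1]]))
E
```

```text
hole [0.6226 0.1404 0.125 ] [0.6201 0.1366 0.125 ] (array([0.6218, 0.141 , 0.1225]), np.float64(0.0021886146741888677))
deck front corners [0.6412 0.0742 0.125 ] [0.4043 0.1024 0.125 ] back [0.6773 0.3978 0.125 ]
handle [0.5482 0.0394 0.088 ] [0.4317 0.0512 0.088 ]
[(0.52, [347.3, 230.2, 4.9, 7.1]), (0.49, [323.2, 195.9, 42.7, 68.9]), (0.78, [245.8, 244.8, 10.5, 49.5])]
rod [ 0.4562 -0.3049  0.14  ] (array([ 0.4573, -0.304 ,  0.1537]), np.float64(0.0009850862181902782))
trier [ 0.4072 -0.3238  0.14  ] brush [ 0.514  -0.2876  0.14  ]
rack corners [array([ 0.5346, -0.2448,  0.1   ]), array([ 0.5521, -0.3071,  0.1   ]), array([ 0.3765, -0.3601,  0.1   ]), array([ 0.3607, -0.3068,  0.1   ])]
wristcam [ 0.2406 -0.5807  0.3843] [-0.2662 -0.075  -0.961 ]
rackproj [[  29.4313 -140.9378]]
```

Request:
move_arm:
  series:
    - [2,2,0.3,0,0,0.5]
    - [3.2,3.4,0.3,0,0,0.5]
    - [3.4,3.5,0.3,0,0,0.5]
    - [3.4,3.5,0.3,0,0,0.5]
    - [3.4,3.5,0,0,0,0]
    - [3.4,3.5,0,0,0,0]
    - [3.4,3.5,0,0,0,0]
    - [3.4,3.5,0,0,0,0]
  grip: 0.6

```text
clock: 2.25
position: [0.4273, -0.3359, 0.2581]
ee_rot: [3.103, 0.485, 0.001]
force: [0.8, -1.7, -0.2]
width: 0.602
```

Request:
move_arm:
  series:
    - [1.5,1.5,0,0,0,0]
    - [1.2,1.5,0,0,0,0]
    - [0,0,0,0,0,0]
    - [0,0,0,0,0,0]

```text
clock: 2.65
position: [0.4529, -0.3077, 0.2577]
ee_rot: [3.103, 0.487, -0.001]
force: [-1.5, -0.1, -0.7]
width: 0.605
```

```bash
python3 - <<'E'
from h import *
np.set_printoptions(precision=4,suppress=True)
w=cam('wrist');save(w,'w1.png',None,1); s=monitor.observe(); print(s['position'],s['ee_rot'],s['force'])
for n in ['rod_grip','trier_grip','brush_grip']: print(n,[(r['p'],r['rect']) for r in outline_of('wrist',n)])
print(proj(w,[[.457,-.304,.1],[.457,-.304,.17]]))
E
```

```text
[ 0.4524 -0.3084  0.2577] [ 3.1035  0.4843 -0.0008] [ 0.2593 -0.5865 -0.0472]
rod_grip [(0.76, [275.9, 180.4, 26.3, 41.9])]
trier_grip [(0.79, [268.7, 241.1, 42.5, 47.8]), (0.73, [408.2, 127.5, 96.9, 92.6])]
brush_grip [(0.84, [274.7, 107.3, 34.7, 42.6])]
[[282.2943 190.1071]
 [281.804  213.6326]]
```

View pics/w1.png

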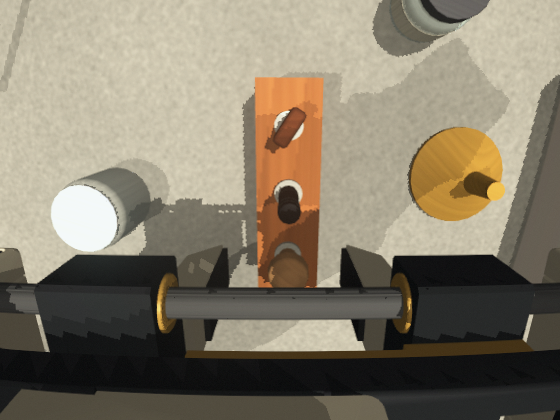

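The wrist view shows the rod's collar at (288,190) and its handle top at (289,211). The jaws are square to the rack.

```bash
python3 - <<'E'
from h import *
np.set_printoptions(precision=4,suppress=True)
w=cam('wrist')
hsv=cv2.cvtColor(w['img'],cv2.COLOR_RGB2HSV)
m=outline_of('wrist','rod_grip')[0]['mask']; ys,xs=np.nonzero(m); print(xs.mean(),ys.mean(),xs.min(),xs.max(),ys.min(),ys.max())
for z in (.102,.11): print('collar',onz(w,(288.5,190),z))
for z in (.164,.172): print('top',onz(w,(289,212),z))
for uv in [(256,78),(323,78),(250,270),(319,270)]: print('edge',onz(w,uv,.1))
d=cam('side'); r=outline_of('side','rod_grip')[0];ys,xs=np.nonzero(r['mask'])
print(r['rect'],xs[ys<ys.min()+6].mean(), proj(d,[[.457,-.308,.164],[.457,-.308,.1]]))
E
```

```text
287.05572755417955 199.18472652218782 274 300 178 222
collar [ 0.4585 -0.3098  0.102 ]
collar [ 0.4602 -0.3091  0.11  ]
top [ 0.4572 -0.3098  0.164 ]
top [ 0.4595 -0.3089  0.172 ]
edge [ 0.5378 -0.2569  0.1   ]
edge [ 0.5541 -0.308   0.1   ]
edge [ 0.3751 -0.2993  0.1   ]
edge [ 0.3945 -0.3601  0.1   ]
[246.6, 244.3, 7.4, 54.3] 250.58536585365854 [[251.3013 244.9639]
 [252.2243 266.8505]]
```

Request:
move_arm:
  series:
    - [0.55,-0.05,0,0,0,0]
    - [0,0,-3,0,0,0]
    - [0,0,-3,0,0,0]
    - [0,0,-3,0,0,0]
    - [0,0,-2.4,0,0,0]
    - [0,0,0,0,0,0]
    - [0,0,0,0,0,0]

```text
clock: 3.75
position: [0.4591, -0.3079, 0.1441]
ee_rot: [-3.103, -0.486, 0.0]
force: [1.0, 0.5, -0.1]
width: 0.599
```

Request:
move_arm:
  series:
    - [0,0,0,0,0,0]
    - [0,0,0,0,0,0]
    - [0,0,0,0,0,0]
    - [0,0,0,0,0,0]
    - [0,0,0,0,0,0]
    - [0,0,0,0,0,0]
    - [0,0,0,0,0,0]
    - [0,0,0,0,0,0]
  grip: 0
  force: 30

```text
clock: 4.55
position: [0.4587, -0.308, 0.1439]
ee_rot: [3.104, 0.486, 0.0]
force: [-1.0, 0.1, 1.5]
width: 0.165
```

Request:
move_arm:
  series:
    - [0,0,1.5,0,0,0]
    - [0,0,2.5,0,0,0]
    - [0,0,3,0,0,0]
    - [0,0,3,0,0,0]
    - [0,0,3,0,0,0]
    - [0,0,3,0,0,0]
    - [0,0,2,0,0,0]
    - [0,0,0,0,0,0]

```text
clock: 5.35
position: [0.4598, -0.3084, 0.3265]
ee_rot: [3.101, 0.486, 0.006]
force: [-0.2, -0.2, 0.4]
width: 0.166
```

Request:
move_arm:
  series:
    - [0,0,0,0,0,0]
    - [1,2,0,0,0,0]
    - [1,4,0,0,0,0]
    - [1,4,0,0,0,0]
    - [2,4,0,0,0,0]
    - [2,4,0,0,0,0]
    - [2,4,0,0,0,0]
    - [2,4,0,0,0,0]

```text
clock: 6.15
position: [0.5684, -0.0463, 0.3219]
ee_rot: [-3.103, -0.486, 0.004]
force: [0.4, -0.8, -0.0]
width: 0.17
```

Request:
move_arm:
  series:
    - [1,4,0,0,0,0]
    - [1,4,0,0,0,0]
    - [1,4,0,0,0,0]
    - [1,3,0,0,0,0]
    - [0,0,0,0,0,0]
    - [0,0,0,0,0,0]

```text
clock: 6.75
position: [0.608, 0.1026, 0.3217]
ee_rot: [3.103, 0.489, -0.005]
force: [-0.2, -0.3, -1.0]
width: 0.168
```

```bash
python3 - <<'E'
from h import *
np.set_printoptions(precision=4,suppress=True)
w=cam('wrist');s=monitor.observe(); print(s['position'],s['ee_rot'],s['force'],s['width'],s['joints'])
p=s['position'];tip=p-[0,0,.134]
print('tip px',proj(w,[tip,p,[.6218,.1405,.125]]))
save(w,'w2.png')
E
```

```text
[0.6082 0.1013 0.3221] [ 3.103   0.4856 -0.0043] [ 0.2656 -0.5749 -1.0123] 0.16745047365881197 [-0.0306  0.3989 -0.3247  1.4539  0.1288  1.3126 -1.6251]
tip px [[286.7033 202.8919]
 [288.7608 283.7161]
 [251.6358 160.1958]]
```

View pics/w2.png

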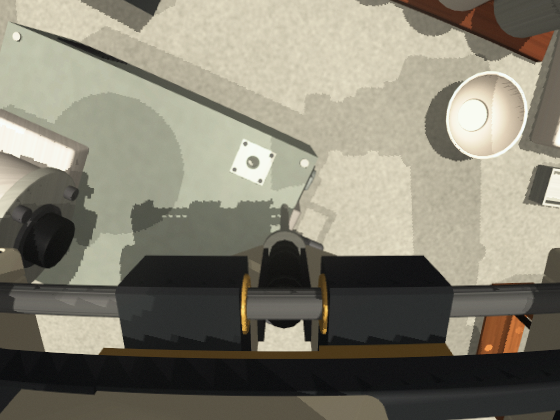

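The tip shows at about (287,207), close to the predicted (287,203). The hole is at (252,162). I'll refine both.

```bash
python3 - <<'E'
from h import *
np.set_printoptions(precision=4,suppress=True)
w=cam('wrist');s=monitor.observe();p=s['position']
m=(w['img'].min(2)>215).astype(np.uint8)
n,l,st,ce=cv2.connectedComponentsWithStats(m[135:190,225:285])
i=1+np.argmax(st[1:,4]); 
ys,xs=np.nonzero(l==i);(c,sz,a)=cv2.minAreaRect(np.c_[xs,ys].astype(np.float32)); uv=np.array(c)+[225,135];print(uv,sz,a)
print('plate',onz(w,uv,.125),'hole by eye',onz(w,(252.5,162),.125))
box=cv2.boxPoints((c,sz,a))+[225,135]; q=np.array([onz(w,b,.125) for b in box]);print(q, np.degrees(np.arctan2(*(q[1]-q[0])[1::-1])),np.degrees(np.arctan2(*(q[2]-q[1])[1::-1])))
save(w,'c1.png',(215,130,110,120),5)
E
```

```text
[250.713  161.5888] (35.61539077758789, 35.30769729614258) 22.61986541748047
plate [0.6205 0.1396 0.125 ] hole by eye [0.6206 0.1378 0.125 ]
[[0.6049 0.1584 0.125 ]
 [0.6388 0.1544 0.125 ]
 [0.6359 0.1211 0.125 ]
 [0.6016 0.1242 0.125 ]] -6.624372902482637 -94.97473646166486
```

View pics/c1.png

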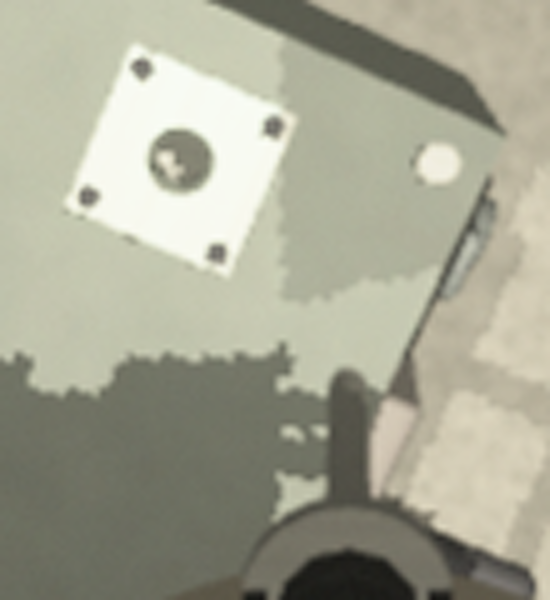

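```bash
python3 - <<'E'
from h import *
np.set_printoptions(precision=4,suppress=True)
w=cam('wrist');p=monitor.observe()['position']
print(p,proj(w,[p-[0,0,.131]]))
t=onz(w,(284.4,207.2),p[2]-.131);h=onz(w,(250.9,162),.125);print(t,t-p,h,h-t)
E
```

```text
[0.6084 0.1004 0.3229] [[285.2347 203.6873]]
[0.6054 0.1002 0.1919] [-0.003  -0.0003 -0.131 ] [0.6204 0.1386 0.125 ] [ 0.015   0.0384 -0.0669]
```

Request:
move_arm:
  series:
    - [0.7,1.9,0,0,0,0]
    - [0.7,1.9,0,0,0,0]
    - [0,0,-2,0,0,0]
    - [0,0,-2,0,0,0]
    - [0,0,-1,0,0,0]
    - [0,0,0,0,0,0]
    - [0,0,0,0,0,0]

```text
clock: 7.6
position: [0.623, 0.1405, 0.2743]
ee_rot: [-3.103, -0.486, -0.001]
force: [0.5, 0.3, 0.0]
width: 0.17
```

```bash
python3 - <<'E'
from h import *
np.set_printoptions(precision=4,suppress=True)
P=np.mean([monitor.observe()['position'] for _ in range(5)],0)
w=cam('wrist');s=monitor.observe();print(P,s['position'],s['ee_rot'])
print(proj(w,[P-[0,0,.131]]),proj(w,[[.6204,.1386,.125]]))
save(w,'c2.png',(240,150,90,90),6)
d=cam('side');save(d,'sd2.png',(250,100,80,80),6)
a=cv2.imread('pics/c2.png');b=cv2.imread('pics/sd2.png');b=cv2.resize(b,(270,540)) if 0 else b[:, 120:380]
b=cv2.resize(b,None,fx=540/480,fy=540/480)[:, :255]
cv2.imwrite('pics/c2b.png',np.hstack([a,b]));print(proj(d,[P-[0,0,.134]]))
E
```

```text
[0.623  0.1405 0.2743] [0.6232 0.1405 0.2748] [-3.1034 -0.4858 -0.0022]
[[285.099  204.0254]] [[286.2825 201.8175]]
[[305.7042 146.0287]]
```

View pics/c2b.png

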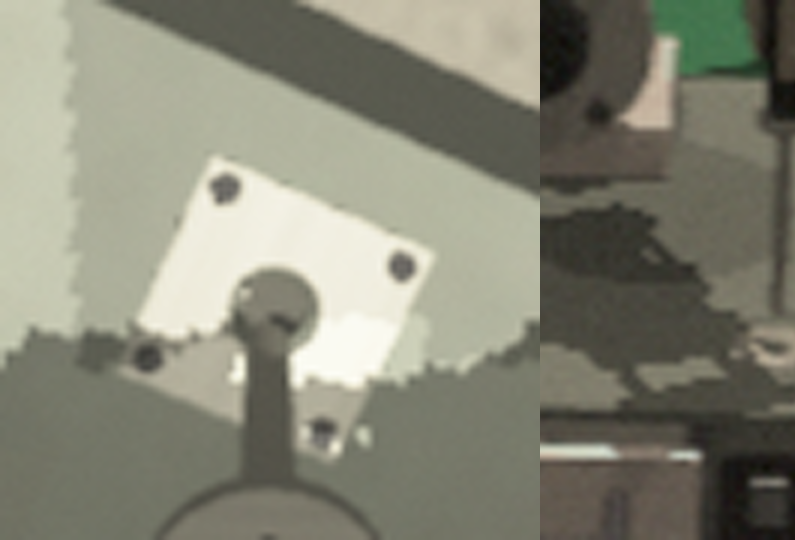

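The rod's tip at px (284.7,207.3) stands just short of the hole, centred at (286,201.3). I'll work out the remaining shift.

```bash
python3 - <<'E'
from h import *
np.set_printoptions(precision=4,suppress=True)
w=cam('wrist');P=monitor.observe()['position']
t=onz(w,(284.7,207.3),P[2]-.131);h=onz(w,(286,201.3),.125);print(P,t,h,h-t, t-P)
E
```

```text
[0.6232 0.1404 0.2749] [0.6207 0.1399 0.1439] [0.6211 0.1388 0.125 ] [ 0.0003 -0.0011 -0.0189] [-0.0024 -0.0004 -0.131 ]
```

Request:
move_arm:
  series:
    - [0,-0.1,-0.6,0,0,0]
    - [0,0,-0.6,0,0,0]
    - [0,0,-0.2,0,0,0]
    - [0,0,-0.2,0,0,0]
    - [0,0,0,0,0,0]
    - [0,0,0,0,0,0]

```text
clock: 8.35
position: [0.6227, 0.1391, 0.2578]
ee_rot: [3.104, 0.486, 0.0]
force: [-0.2, 0.4, -1.1]
width: 0.167
```

Request:
move_arm:
  series:
    - [0,0,-0.1,0,0,0]
    - [0,0,-0.1,0,0,0]
    - [0,0,-0.1,0,0,0]
    - [0,0,-0.1,0,0,0]
    - [0,0,0,0,0,0]

```text
clock: 8.85
position: [0.6226, 0.1391, 0.2536]
ee_rot: [3.104, 0.486, -0.0]
force: [-0.8, -0.7, -1.0]
width: 0.168
```

Request:
move_arm:
  series:
    - [0,0,-0.2,0,0,0]
    - [0,0,-0.2,0,0,0]
    - [0,0,-0.2,0,0,0]
    - [0,0,-0.2,0,0,0]
    - [0,0,-0.2,0,0,0]
    - [0,0,0,0,0,0]

```text
clock: 9.45
position: [0.6225, 0.139, 0.2433]
ee_rot: [3.104, 0.486, -0.001]
force: [-0.3, -0.5, -0.7]
width: 0.169
```

Request:
move_arm:
  series:
    - [0,0,-0.2,0,0,0]
    - [0,0,-0.2,0,0,0]
    - [0,0,-0.2,0,0,0]
    - [0,0,-0.2,0,0,0]
    - [0,0,0,0,0,0]

```text
clock: 9.95
position: [0.6225, 0.139, 0.2353]
ee_rot: [3.104, 0.486, -0.001]
force: [1.0, 0.6, -0.2]
width: 0.167
```

Request:
move_arm:
  series:
    - [0,0,-0.2,0,0,0]
    - [0,0,-0.2,0,0,0]
    - [0,0,-0.2,0,0,0]
    - [0,0,0,0,0,0]

```text
clock: 10.35
position: [0.6225, 0.139, 0.2294]
ee_rot: [3.104, 0.486, -0.001]
force: [-0.0, -0.1, -1.3]
width: 0.167
```

Request:
move_arm:
  series:
    - [0,0,-0.2,0,0,0]
    - [0,0,-0.2,0,0,0]
    - [0,0,0,0,0,0]

```text
clock: 10.65
position: [0.6225, 0.139, 0.2253]
ee_rot: [3.104, 0.486, -0.001]
force: [-0.1, 0.5, -0.7]
width: 0.169
```

Request:
move_arm:
  series:
    - [0,0,-0.2,0,0,0]
    - [0,0,-0.2,0,0,0]
    - [0,0,0,0,0,0]

```text
clock: 10.95
position: [0.6225, 0.139, 0.2213]
ee_rot: [3.104, 0.486, -0.001]
force: [-0.2, 0.2, -0.8]
width: 0.17
```

Request:
move_arm:
  series:
    - [0,0,-0.2,0,0,0]
    - [0,0,-0.2,0,0,0]
    - [0,0,0,0,0,0]

```text
clock: 11.25
position: [0.6225, 0.139, 0.2173]
ee_rot: [3.104, 0.486, -0.001]
force: [0.4, -0.1, -0.1]
width: 0.169
```

Request:
move_arm:
  series:
    - [0,0,-0.2,0,0,0]
    - [0,0,-0.1,0,0,0]
    - [0,0,0,0,0,0]

```text
clock: 11.55
position: [0.6226, 0.139, 0.2145]
ee_rot: [3.104, 0.486, -0.001]
force: [-0.1, -0.4, -0.4]
width: 0.17
```

Depth is now 44.5 mm, still free.

Request:
move_arm:
  series:
    - [0,0,-0.2,0,0,0]
    - [0,0,-0.1,0,0,0]
    - [0,0,0,0,0,0]

```text
clock: 11.85
position: [0.6232, 0.1392, 0.2125]
ee_rot: [3.104, 0.486, 0.002]
force: [-0.1, -1.2, 6.4]
width: 0.169
```

Request:
move_arm:
  series:
    - [0,0,-0.2,0,0,0]
    - [0,0,-0.1,0,0,0]
    - [0,0,0,0,0,0]

```text
clock: 12.15
position: [0.6232, 0.139, 0.2097]
ee_rot: [3.104, 0.485, 0.003]
force: [-0.7, -1.5, 6.4]
width: 0.168
```

Request:
move_arm:
  series:
    - [0,0,-0.1,0,0,0]
    - [0,0,-0.1,0,0,0]
    - [0,0,0,0,0,0]

```text
clock: 12.45
position: [0.6233, 0.1389, 0.2078]
ee_rot: [3.103, 0.485, 0.003]
force: [-1.6, -1.7, 6.5]
width: 0.174
```

Request:
move_arm:
  series:
    - [0,0,-0.1,0,0,0]
    - [0,0,0,0,0,0]

```text
clock: 12.65
position: [0.623, 0.1388, 0.2064]
ee_rot: [3.103, 0.485, 0.002]
force: [-0.4, -1.7, 3.5]
width: 0.167
```

```bash
python3 - <<'E'
from h import *
np.set_printoptions(precision=4,suppress=True)
s=monitor.observe();print(s['position'],s['force'])
d=cam('side');print([(r['p'],r['rect']) for r in outline_of('side','handle')]); save(d,'sd3.png',(200,130,120,90),5)
E
```

```text
[0.623  0.1388 0.2064] [-0.3828 -1.6649  3.4702]
[(0.56, [233.2, 158.7, 58.1, 37.9])]
```

View pics/sd3.png

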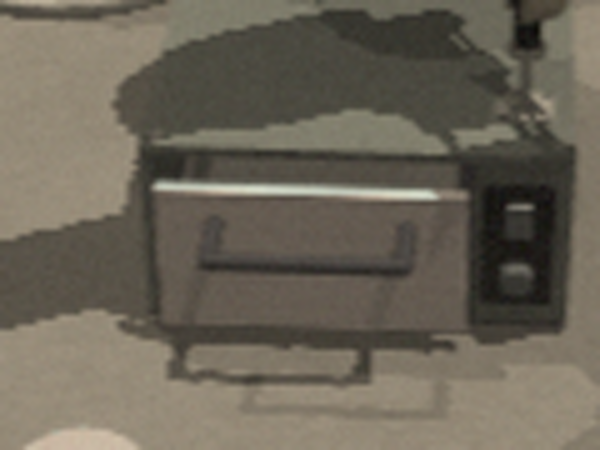

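The drawer has sprung out; the side view shows its front proud of the housing and the latch force has dropped. I'll hold briefly, then withdraw the rod.

Request:
move_arm:
  series:
    - [0,0,0,0,0,0]
    - [0,0,0,0,0,0]
    - [0,0,1,0,0,0]
    - [0,0,2,0,0,0]
    - [0,0,2,0,0,0]
    - [0,0,2,0,0,0]
    - [0,0,2,0,0,0]
    - [0,0,3,0,0,0]

```text
clock: 13.55
position: [0.6218, 0.1391, 0.3254]
ee_rot: [-3.104, -0.487, 0.005]
force: [0.8, -0.3, -0.2]
width: 0.169
```

Request:
move_arm:
  series:
    - [0,0,0,0,0,0]
    - [-1,-3,0,0,0,0]
    - [-1.5,-4,0,0,0,0]
    - [-1.5,-4,0,0,0,0]
    - [-1.5,-4,0,0,0,0]
    - [-1.5,-4,0,0,0,0]
    - [-1.5,-4,0,0,0,0]
    - [-1.5,-4,0,0,0,0]

```text
clock: 14.35
position: [0.5216, -0.1321, 0.3255]
ee_rot: [-3.103, -0.486, 0.001]
force: [1.0, -0.4, -0.0]
width: 0.169
```

Request:
move_arm:
  series:
    - [-1.5,-4,0,0,0,0]
    - [-1.5,-4,0,0,0,0]
    - [-1.5,-4,0,0,0,0]
    - [-1.5,-3,0,0,0,0]
    - [0,-2,0,0,0,0]
    - [0,0,0,0,0,0]
    - [0,0,0,0,0,0]

```text
clock: 15.05
position: [0.4626, -0.3005, 0.3253]
ee_rot: [-3.103, -0.485, 0.0]
force: [0.1, 0.2, -1.2]
width: 0.167
```

Request:
move_arm:
  series:
    - [-0.4,-0.75,0,0,0,0]
    - [0,0,-2,0,0,0]
    - [0,0,-2,0,0,0]
    - [0,0,-2,0,0,0]
    - [0,0,-2,0,0,0]
    - [0,0,0,0,0,0]
    - [0,0,0,0,0,0]

```text
clock: 15.75
position: [0.4589, -0.308, 0.2461]
ee_rot: [-3.103, -0.488, 0.0]
force: [1.1, -0.3, -0.0]
width: 0.165
```

Request:
move_arm:
  series:
    - [0,0,-0.4,0,0,0]
    - [0,0,-0.4,0,0,0]
    - [0,0,-0.4,0,0,0]
    - [0,0,-0.4,0,0,0]
    - [0,0,0,0,0,0]

```text
clock: 16.25
position: [0.4583, -0.3083, 0.2291]
ee_rot: [-3.103, -0.486, 0.001]
force: [-0.4, -0.2, -0.1]
width: 0.167
```

Request:
move_arm:
  series:
    - [0,0,-1.5,0,0,0]
    - [0,0,-1.5,0,0,0]
    - [0,0,-1.5,0,0,0]
    - [0,0,-1.5,0,0,0]
    - [0,0,-1.5,0,0,0]
    - [0,0,-0.5,0,0,0]
    - [0,0,0,0,0,0]

```text
clock: 16.95
position: [0.4584, -0.3082, 0.1493]
ee_rot: [-3.103, -0.486, 0.001]
force: [0.0, 0.4, -0.0]
width: 0.166
```

Request:
move_arm:
  series:
    - [0,0,-0.2,0,0,0]
    - [0,0,-0.2,0,0,0]
    - [0,0,0,0,0,0]

```text
clock: 17.25
position: [0.4588, -0.3085, 0.146]
ee_rot: [3.103, 0.486, 0.001]
force: [0.5, -0.0, -1.2]
width: 0.167
```

Request:
move_arm:
  series:
    - [0,0,-0.1,0,0,0]
    - [0,0,-0.1,0,0,0]
    - [0,0,0,0,0,0]

```text
clock: 17.55
position: [0.4588, -0.3085, 0.1439]
ee_rot: [3.103, 0.486, 0.0]
force: [0.5, 0.1, 0.1]
width: 0.166
```

Request:
move_arm:
  series:
    - [0,0,0,0,0,0]
    - [0,0,0,0,0,0]
    - [0,0,0,0,0,0]
    - [0,0,0,0,0,0]
    - [0,0,0,0,0,0]
  grip: 0.6

```text
clock: 18.05
position: [0.4587, -0.3084, 0.1438]
ee_rot: [3.104, 0.486, 0.0]
force: [-0.8, 1.3, 1.1]
width: 0.551
```

Request:
move_arm:
  series:
    - [0,0,1,0,0,0]
    - [0,0,2,0,0,0]
    - [0,0,2,0,0,0]
    - [0,0,2,0,0,0]
    - [0,0,2,0,0,0]
    - [0,0,2.3,0,0,0]
    - [0,0,0,0,0,0]
    - [0,0,0,0,0,0]

```text
clock: 18.85
position: [0.4588, -0.3085, 0.2575]
ee_rot: [3.103, 0.486, 0.002]
force: [0.4, 0.2, 0.4]
width: 0.6
```

```bash
python3 - <<'E'
from h import *
np.set_printoptions(precision=4,suppress=True)
w=cam('wrist');s=monitor.observe();print(s['position'],s['force'],s['width'])
save(w,'w3.png',(200,60,200,240),2)
for n in ['rod_grip','trier_grip','brush_grip']: print(n,[(r['p'],r['rect']) for r in outline_of('wrist',n)])
d=cam('side');print([r['rect'] for r in outline_of('side','rod_grip')])
c=cam('top')
for q,n in ((c,'top'),(d,'side')):
    print(n,[(r['p'],r['rect']) for r in outline_of(n,'handle')])
print('side closed->open handle proj', [proj(d,[h]).round(1) for h in ([.49,.045,.088],[.486,.015,.088])])
save(c,'t4.png',(180,160,80,110),3)
a=cv2.imread('pics/w3.png');b=cv2.imread('pics/t4.png');b=np.pad(b,((0,150),(0,0),(0,0)));cv2.imwrite('pics/j.png',np.hstack([a,b]))
E
```

```text
[ 0.4584 -0.3083  0.2567] [-0.7109  0.428   0.1352] 0.6001630124073918
rod_grip [(0.81, [269.6, 183.3, 26.8, 46.4])]
trier_grip [(0.7, [265.6, 244.8, 41.8, 43.5])]
brush_grip [(0.81, [269.5, 114.9, 35.7, 43.7]), (0.66, [250.4, 84.1, 67.7, 206.5])]
[[246.6, 244.6, 9.8, 51.4]]
top [(0.76, [199.0, 189.7, 39.6, 60.9])]
side [(0.6, [230.2, 163.2, 61.5, 37.8])]
side closed->open handle proj [array([[261.5, 180.8]]), array([[260.5, 186.9]])]
```

View pics/j.png

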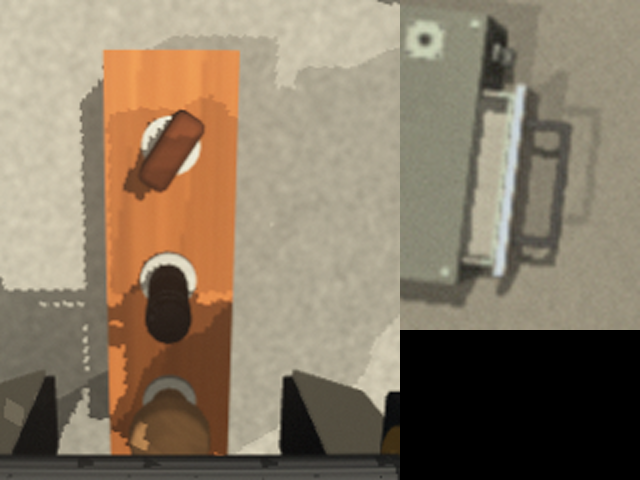

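The rod is seated: collar on the board, handle where it was, neighbours unmoved. The drawer is out by about 30 mm. Next I locate the handle bar.

```bash
python3 - <<'E'
from h import *
np.set_printoptions(precision=4,suppress=True)
c=cam('top')
a=onz(c,(236,201.7),.088);b=onz(c,(230.7,247.3),.088);print(a,b,(a+b)/2,np.linalg.norm(a-b),np.degrees(np.arctan2(*(a-b)[1::-1])))
print('front',onz(c,(180+122/3,160+86/3),.109),onz(c,(180+99/3,160+274/3),.109))
print(monitor.observe()['joints'])
E
```

```text
[0.5441 0.0096 0.088 ] [0.4148 0.0246 0.088 ] [0.4794 0.0171 0.088 ] 0.13007005666983923 -6.594647916954795
front [0.5796 0.0504 0.109 ] [0.4048 0.0714 0.109 ]
[ 0.6106  0.3174 -0.1508  1.726   0.0525  1.1026 -0.8167]
```

Request:
move_arm:
  series:
    - [0.3,3,0,0,0,-3]
    - [0.3,4.3,0,0,0,-3]
    - [0.3,4.3,0,0,0,-3]
    - [0.3,4.3,0,0,0,-3]
    - [0.3,4.3,0,0,0,-3]
    - [0.3,4.3,0,0,0,-3]
    - [0.2,4.3,0,0,0,-3]
    - [0,3.5,0,0,0,-3]
  grip: 0.28

```text
clock: 20.15
position: [0.4786, 0.0173, 0.2569]
ee_rot: [-3.136, 0.171, -0.001]
force: [-0.1, 0.7, -0.4]
width: 0.276
```

Request:
move_arm:
  series:
    - [0,0.5,0,0,0,0]
    - [0,0,0,0,0,0]
    - [0,0,0,0,0,0]

```text
clock: 20.45
position: [0.4787, 0.0183, 0.2567]
ee_rot: [3.136, -0.171, -0.0]
force: [-0.1, -0.3, -0.8]
width: 0.281
```

```bash
python3 - <<'E'
from h import *
np.set_printoptions(precision=4,suppress=True)
w=cam('wrist');s=monitor.observe();print(s['position'],s['ee_rot'],s['force'],s['width'])
save(w,'w4.png');print([(r['p'],r['rect']) for r in outline_of('wrist','handle')]); print(proj(w,[[.479,.02,.088]]))
E
```

```text
[0.4787 0.018  0.2566] [ 3.1362 -0.1727 -0.0003] [ 0.2258 -0.5402 -0.836 ] 0.2816472461367443
[(0.71, [177.1, 74.9, 112.0, 181.5])]
[[282.3412 192.4631]]
```

View pics/w4.png

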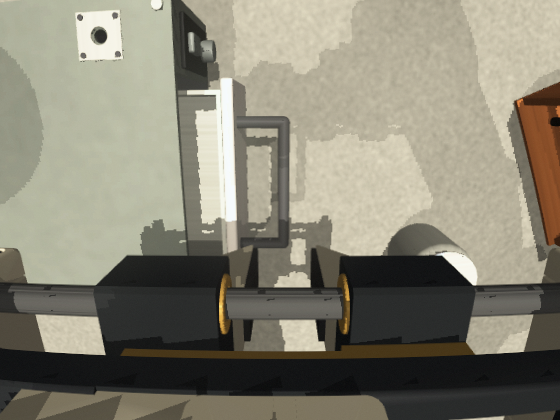

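The bar is at u≈284, v 118–246, centred between the jaws in y and about 9 mm further in x.

Request:
move_arm:
  series:
    - [0.9,0,-1,0,0,0]
    - [0,0,-3,0,0,0]
    - [0,0,-3,0,0,0]
    - [0,0,-3,0,0,0]
    - [0,0,-2,0,0,0]
    - [0,0,-1,0,0,0]
    - [0,0,0,0,0,0]

```text
clock: 21.25
position: [0.4871, 0.019, 0.1253]
ee_rot: [3.137, -0.171, -0.004]
force: [-0.3, 0.4, 1.2]
width: 0.276
```

Request:
move_arm:
  series:
    - [0,0,-0.5,0,0,0]
    - [0,0,-1,0,0,0]
    - [0,0,-1,0,0,0]
    - [0,0,-0.8,0,0,0]
    - [0,0,0,0,0,0]

```text
clock: 21.75
position: [0.4869, 0.0195, 0.0926]
ee_rot: [3.137, -0.17, -0.003]
force: [-0.3, -0.3, 0.0]
width: 0.282
```

Request:
move_arm:
  series:
    - [0,0,0,0,0,0]
    - [0,0,0,0,0,0]
    - [0,0,0,0,0,0]
    - [0,0,0,0,0,0]
    - [0,0,0,0,0,0]
  grip: 0
  force: 15

```text
clock: 22.25
position: [0.4879, 0.0195, 0.094]
ee_rot: [3.137, -0.17, 0.001]
force: [0.2, -0.1, 2.0]
width: 0.1
```

Request:
move_arm:
  series:
    - [-0.06,-0.5,0,0,0,0]
    - [-0.11,-1,0,0,0,0]
    - [-0.11,-1,0,0,0,0]
    - [-0.11,-1,0,0,0,0]
    - [-0.11,-1,0,0,0,0]
    - [-0.11,-1,0,0,0,0]
    - [-0.06,-0.5,0,0,0,0]
    - [0,0,0,0,0,0]

```text
clock: 23.05
position: [0.4808, -0.0428, 0.0939]
ee_rot: [3.135, -0.174, 0.0]
force: [-0.9, -0.9, 6.5]
width: 0.104
```

Request:
move_arm:
  series:
    - [-0.06,-0.4,0,0,0,0]
    - [-0.06,-0.4,0,0,0,0]
    - [0,0,0,0,0,0]
    - [0,0,0,0,0,0]

```text
clock: 23.45
position: [0.48, -0.0497, 0.0939]
ee_rot: [3.136, -0.172, 0.001]
force: [0.2, -0.7, 5.8]
width: 0.102
```

Request:
move_arm:
  series:
    - [-0.03,-0.2,0,0,0,0]
    - [-0.03,-0.2,0,0,0,0]
    - [0,0,0,0,0,0]
    - [0,0,0,0,0,0]

```text
clock: 23.85
position: [0.4797, -0.0522, 0.0939]
ee_rot: [-3.136, 0.17, -0.002]
force: [2.1, 5.1, 4.8]
width: 0.102
```

Request:
move_arm:
  series:
    - [-0.03,-0.2,0,0,0,0]
    - [0,-0.1,0,0,0,0]
    - [0,0,0,0,0,0]
    - [0,0,0,0,0,0]

```text
clock: 24.25
position: [0.4797, -0.0523, 0.0939]
ee_rot: [-3.134, 0.165, -0.002]
force: [2.9, 15.0, 4.0]
width: 0.102
```

It has reached the stop: force along the pull is rising and the handle has stopped moving. I'll ease off, release and rise.

Request:
move_arm:
  series:
    - [0.05,0.4,0,0,0,0]
    - [0,0,0,0,0,0]
    - [0,0,0,0,0,0]

```text
clock: 24.55
position: [0.4797, -0.052, 0.0939]
ee_rot: [3.136, -0.17, 0.001]
force: [1.9, 0.6, 5.9]
width: 0.097
```

Request:
move_arm:
  series:
    - [0,0,0,0,0,0]
    - [0,0,0,0,0,0]
    - [0,0,0,0,0,0]
    - [0,0,0,0,0,0]
  grip: 0.28

```text
clock: 24.95
position: [0.4788, -0.0517, 0.0934]
ee_rot: [3.137, -0.17, -0.002]
force: [0.4, 1.2, -0.1]
width: 0.276
```

Request:
move_arm:
  series:
    - [0,0,0.5,0,0,0]
    - [0,0,1,0,0,0]
    - [0,0,2,0,0,0]
    - [0,0,3,0,0,0]
    - [0,0,3,0,0,0]
    - [0,0,3,0,0,0]
    - [0,0,3,0,0,0]
    - [0,0,0,0,0,0]

```text
clock: 25.75
position: [0.4814, -0.0512, 0.2535]
ee_rot: [3.137, -0.17, 0.012]
force: [0.1, -0.2, 0.6]
width: 0.281
```

```bash
python3 - <<'E'
from h import *
np.set_printoptions(precision=4,suppress=True)
s=monitor.observe();print(s['position'],s['force'],s['width'])
w=cam('wrist');d=cam('side');
print([r['rect'] for r in outline_of('side','rod_grip')],[r['rect'] for r in outline_of('wrist','handle')])
for n in ['tin_mid','bowl_mid','jar_mid','scoop_mid','funnel_mid','trier_grip','brush_grip']: print(n,[r['rect'] for r in outline_of('side',n)][:1])
save(d,'s5.png',(150,120,250,240),2); a=cv2.imread('pics/s5.png'); save(w,'w5.png',(100,60,300,240),1)
b=cv2.imread('pics/w5.png');cv2.imwrite('pics/f.png',np.hstack([a,np.pad(b,((0,240),(0,0),(0,0)))]))
E
```

```text
[ 0.4814 -0.0512  0.2535] [ 0.0859 -0.201   0.5811] 0.2805674609427335
[[226.1, 48.1, 88.5, 167.1], [246.8, 242.6, 8.4, 54.1]] [[91.5, 89.4, 199.9, 177.9], [509.6, 177.5, 50.3, 29.6]]
tin_mid [[202.6, 217.5, 27.5, 41.3]]
bowl_mid [[341.9, 212.1, 40.0, 32.5]]
jar_mid [[333.6, 285.7, 34.1, 47.5]]
scoop_mid [[341.1, 263.7, 40.9, 51.5]]
funnel_mid [[256.8, 339.2, 51.8, 54.6]]
trier_grip [[219.0, 255.3, 14.7, 47.9]]
brush_grip [[266.2, 245.3, 16.8, 43.8]]
```

View pics/f.png

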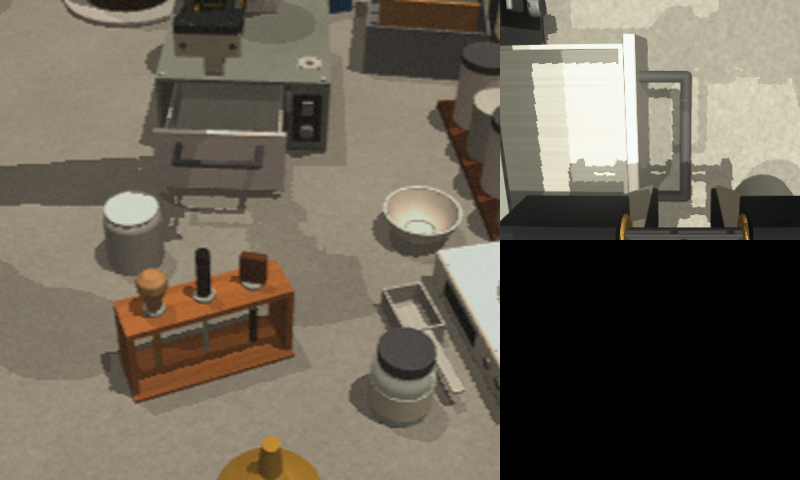

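The drawer is open, the rod is seated, the bystanders are unmoved and the arm is clear.

```bash
python3 -c "
from h import *
print(workorder.sign_off())"
```

```text
the job is handed in; nothing more can be done
None
```

The drawer is open to its stop, the rod is back in its own rack hole, and I handed the job in at about 26 s of the 72 s allowed.

- **Latch:** The rod met the latch about 45 mm below the hole's mouth. It let go after roughly 7 mm more, with at most 6.5 N in the readings at the end of each step. The side camera then showed the drawer sprung out.
- **Rod:** I put it back in the middle hole at the same gripper position as when I picked it up, to within about 1 mm. The wrist camera afterwards showed the collar down on the board and the handle upright.
- **Drawer:** I drew it out about 72 mm further by the handle, until it stopped moving and the pull rose to 15 N. With the spring-out of about 30 mm (estimated from the pictures) that makes about 100 mm. There was no direct reading of the drawer joint.
- **Other things:** In the side camera the trier moved by up to 4 px and everything else by 3 px or less from the start, about the detector's own scatter. The gripper was open and clear at 0.25 m above the table, and the force reading there was about zero.

One disagreement: in the last side picture the rod detector's first answer was a false hit on the mill. Its second answer matched the rod's starting place. No check failed.

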